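Find the high spot of a centrifuge rotor with a dial indicator

TASK

The centrifuge rotor on the run-out stand has been dropped. Push the dial indicator's slide fully home so that its plunger presses on the rotor, then turn the rotor by its black centre knob until the needle stands at the highest reading it gives in a full turn, and leave the rotor there with the red brake lever pressed fully down to lock it. Do not knock over or shift the vials, pots and other loose things around the stand.

Things in the scene. Friction and masses are not known exactly. Their poses are not given: they have to be found in the camera images.
- stand: Run-out stand, fixed: blue-grey base plate 170 x 430 x 25 mm. Origin at bench height on the spindle's vertical axis; z up, +y along the plate towards the indicator, -y towards the brake lever. The plate reaches 155 mm to the -y side, 275 mm to +y. The spindle carries an aluminium centrifuge rotor 168 mm across, its lip 118 to 138 mm above the bench, top dished.
- rotor (a joint): Angle of rotor and spindle, rad, anticlockwise from above; at 0 the red dot on the lip faces the plunger. Turns endlessly either way, stays where left (0.1 N m). The band under the lip, where the plunger runs, is 1.5 mm off centre: over a turn the dial follows mean + 1.5 mm x cos(angle from the high spot). The high spot cannot be seen; at the start it is at least 45 degrees from the plunger.
- knob_grip (a point): Gripping point on the rotor's axis, 168 mm above the bench, in the middle of the black fluted centre knob: a round knob 40 mm in diameter whose head spans 145 to 185 mm above the bench. It can be gripped at any yaw. Turns with the rotor.
- slide (a joint): Travel of the blue indicator slide towards the rotor, m: 0 parked, 0.030 fully home against its stop. An over-centre spring holds it at either end (about 5 N needed to start it; past about 17 mm it runs home by itself and is held there).
- push_knob (a point): Centre of the slide's black round push knob, 26 mm in diameter, 38 mm tall (112 to 150 mm above the bench), behind the dial, 236 mm from the rotor's axis when parked and 206 mm when home. The dial's case ends 30 mm in front of the knob's axis. Push it along the stand's -y.
- dial_face (a point): Centre of the white dial face, 65 mm in diameter over the bezel, 114 mm above the bench, facing up; moves with the slide. Zero is the red tick, on the side away from the rotor (stand's +y).
- needle (a joint): Dial needle, rad, clockwise from the red zero tick seen from above. One full turn (6.283) is 10 mm of plunger travel, 50 ticks of 0.2 mm. It reads 0 while the plunger is free and grows as the plunger is pressed in. With the slide home it swings over one turn of the rotor from about 1.55 (low spot, 2.5 mm) to about 3.43 (high spot, 5.5 mm), mean about 2.5.
- plunger_tip (a point): Ball tip (10 mm) of the sprung plunger, travel 10 mm, pointing along the stand's -y at the rotor's band, 102 mm above the bench.
- brake (a joint): Spindle brake lever, rad: 0 standing up (released), 0.95 pressed fully down (locked). It turns about a horizontal axis along the stand's x, which lies 104 mm from the spindle axis on the -y side and 75 mm above the bench. Pressing its ball takes about 3 N, 4 N at the end; it stays where it is left.
- lever_ball (a point): Centre of the red ball, 28 mm in diameter, at the end of the brake lever, 83 mm from the lever's axis: when released 150 mm from the spindle axis and 144 mm above the bench, when locked 187 mm from the spindle axis and 77 mm above the bench. Press it down from above with closed fingers.
- vial_red_mid (a point): Middle of a glass vial with a red cap, 36 mm in diameter, 68 mm tall, standing; leave alone.
- sample_pot_mid (a point): Middle of a frosted sample pot with a navy cap, 37 mm in diameter, 94 mm tall, standing; leave alone.
- vial_violet_mid (a point): Middle of a small vial with a violet cap, 34 mm in diameter, 61 mm tall, standing; leave alone.
- rotor_lid_mid (a point): Middle of the rotor's lid, a pale blue disc 164 mm across with a black knob, 32 mm tall, lying on the bench; leave alone.
- tube_block_mid (a point): Middle of a white block of six black-capped tubes, 55 x 90 x 46 mm; leave alone.
- driver: Screwdriver, 190 mm long, lying on the bench; origin under its middle; leave alone.

How it is judged:
By the outcome, as a careful person would: the job done as asked, in the order asked, and still so for the second after the job is handed in, with the robot touching nothing.
It also fails if it takes over 72 s, if anything falls off the work surface, if the arm or the gripper's body presses on something with over 40 N, if the wrist force passes 120 N, or if a joint passes its speed limit or range.

ROBOT

A 6-joint arm with a two-finger parallel gripper is mounted at the origin on the work surface. World frame = base frame: x ahead of the robot, y to its left, z up, the work surface at z = 0. Lengths are in m, angles in rad, forces in N, time in s.
With the tool pointing down it reaches from about 0.25 to 0.775 m from the base axis. Payload 8.9 kg.
Tool frame: the origin (TCP) lies where the fingers leave the gripper's body, on its centre line; the fingertips stand 73 mm ahead of it and the grasp point (between the pads) lies 54 mm ahead of it (manip.nose_length is the distance from the TCP to the fingertips, in m); z points along the fingers, y is the direction in which the jaws open and shut (so a half turn about z gives the same grasp; the last joint's range is limited). The gripper opens to 85 mm and grips with 20 to 120 N. Pads are 22 mm wide; open, the fingers measure 114 mm over their backs; the gripper's body (76 mm by 85 mm) begins 54 mm behind the grasp point. The pads swing forward as they close: fully open they stand 13 mm farther back than shut.
Start: joints at [1.142, 0.291, -0.153, 1.127, 0, 1.431], TCP at [0.15, 0.503, 0.304] pointing down, gripper open.
Joint ranges: [-2.52, 2.52], [-0.91, 1.74], [-1.3, 1.37], [-1.96, 2.02], [-1.52, 1.47], [-3.14, 3.14]. Speed limits (rad/s): [2.22, 2.22, 2.79, 3.14, 3.14, 3.14].

INTERFACE

Orientations are given as a rotation vector (axis times angle).
In Python, from bench import manip, cams, workorder gives the robot as it stands. The module is installed in compiled form; this text tells all that it offers.
- The arm moves only by the tool step_arm, never from a script. Its argument "targets" is a list of rows, each a list of 3 entries, a list of its own where there are three numbers: the closure, from -1 (fully open) to 1 (shut), then the shift along the tool's x, y, z in cm, then the turn about the tool's z in degrees. A call has 1 to 10 rows; each row shifts and turns the commanded pose from where the row before left it, along the tool's axes as they then stand; what a row does not reach is not made up. A row lasts 1/10 s, in which the tool goes at most 50 mm and 8.59 degrees, less where a joint would pass 70% of its speed; a pose out of reach is approached as far as the arm can. A call is refused whole if a number of a shift passes 5 or a number of a turn 8.59, either way. A call with a gripper value outside its range is refused whole. The fingers move at their own pace and stop on an object; "grip_force" is the grip in N (left out, the last holds). Time passes only in rows, so rows that do not move let the fingers close. It gives the time, the measured TCP pose, the force and the opening at its end, in the units of the state.
- manip.state(): the state, without advancing time (a new reading comes with each control period).
- cams.capture(name): name is "side" or "top" or "wrist"; returns a dict with "pixels" (480x640x3 uint8, red, green, blue), "z_map" (480x640 float32, m along the optical axis (not along the pixel's ray), 0 where there is no reading), "K" (3x3 intrinsics, pixels), "R" (3x3) and "t" (3): a world point X has camera coordinates R X + t. Camera axes: x right, y down, z forward; pixel columns grow to the right and rows downward; lengths in m; the calibration is good to about 2 mm. The wrist camera is an equidistant fisheye: a pixel r from the principal point sees the ray r / f radians off the axis. A picture is of the moment at which its call begins.
- workorder.close_job(): hands the job in, once; it reports no verdict.
The state is a dict: "clock": time; "qpos": joint angles; "qd": joint speeds; "effort": joint torques, N m; "eef_pos": TCP position; "ee_rot": TCP orientation; "contact_force": force on the tool from outside, world axes, zero at the start; "ft_torque": the same for the moment, N m; "grip_width": finger opening in m.
Only numpy, scipy, OpenCV 4.12 (cv2) and the standard library are available. Lean on these libraries where they do the work, as an engineer would, in place of code of your own. Each camera call takes 0.05 s, during which the arm holds its last target. There are 200 camera calls.

## Working session

There is one attempt and no reset: what is moved stays moved. The work goes in short steps, Python scripts to look and compute and a tool call to move; the robot and the scene stay as the last step left them, time stands still between calls to the robot, and variables do not carry over. Pictures are saved under pics/ and viewed, about 8 in all and at most 12, crops included, and the job is handed in when it is done.

Besides the shell and the picture viewer there is one more tool, called after "Call:" by a JSON object that holds its "method" and its "body", one argument or row to a line. step_arm: Moves the arm, as the interface text tells. Its arguments: {"type":"object","properties":{"targets":{"type":"array"},"grip_force":{"type":"number"}},"required":["targets"]}

```bash
mkdir -p pics; cat > h.py <<'E'
import numpy as np, cv2
from bench import manip, cams, workorder
from scipy.spatial.transform import Rotation as Ro
def ray(c,u,v,fish=False):
    K=c["K"]; x=(u-K[0,2])/K[0,0]; y=(v-K[1,2])/K[1,1]
    if fish:
        r=np.hypot(x,y); d=np.array([x/r*np.sin(r),y/r*np.sin(r),np.cos(r)]) if r>1e-9 else np.array([0,0,1.])
    else: d=np.array([x,y,1.])
    R=c["R"]; return -R.T@c["t"], R.T@d
def onplane(c,u,v,z,fish=False):
    o,d=ray(c,u,v,fish); return o+d*(z-o[2])/d[2]
def save(n,p): cv2.imwrite("pics/"+n+".png",p[:,:,::-1])
E
python3 - <<'E'
from h import *
s=manip.state(); print(s["eef_pos"],s["ee_rot"],Ro.from_rotvec(s["ee_rot"]).as_matrix().round(2),s["clock"])
im=[]
for n in("top","side"):
    c=cams.capture(n); save(n+"0",c["pixels"]); print(n,c["K"].round(1).tolist(),(-c["R"].T@c["t"]).round(3),c["R"].round(2).tolist()); np.save(n+"0z",c["z_map"])
E
```

```text
[0.14985367 0.50278188 0.30333045] [-4.53528550e-01 -3.10830343e+00  2.01764913e-03] [[-0.96  0.29 -0.  ]
 [ 0.29  0.96 -0.  ]
 [ 0.   -0.   -1.  ]] 0.0
top [[470.1, 0.0, 320.1], [0.0, 470.1, 238.5], [0.0, 0.0, 1.0]] [0.421 0.034 1.396] [[-0.03, -1.0, -0.0], [-0.99, 0.03, -0.11], [0.11, -0.0, -0.99]]
side [[451.5, 0.0, 324.4], [0.0, 451.5, 237.2], [0.0, 0.0, 1.0]] [ 0.201 -0.839  0.641] [[0.93, -0.38, -0.01], [-0.19, -0.44, -0.87], [0.32, 0.81, -0.48]]
```

View pics/top0.png

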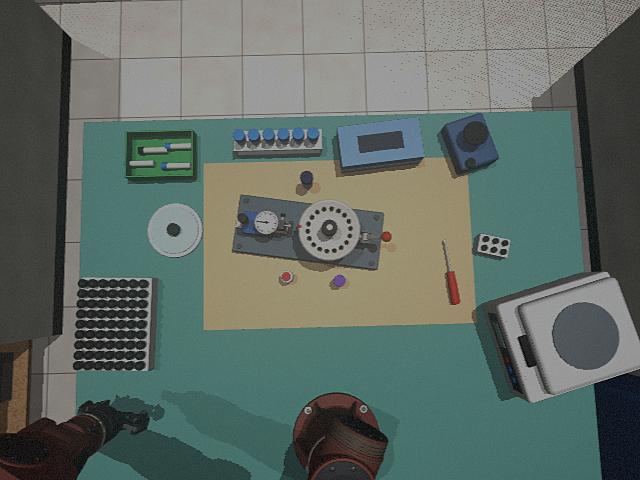

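View pics/side0.png

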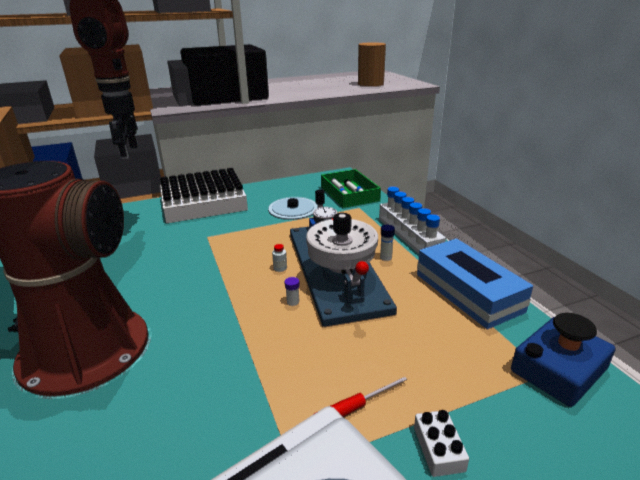

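The top view shows the rotor centre near (329,230), the dial face near (266,222), the push knob near (243,219), and the red ball at (386,237). The red vial is at (286,278), the violet vial at (339,282) and the pot at (306,179). The side view shows the same layout, with the brake lever up.

```bash
python3 - <<'E'
from h import *
c=cams.capture("top"); p=c["pixels"].astype(int)
def cen(mask,box):
    u0,u1,v0,v1=box; m=np.zeros(mask.shape,bool); m[v0:v1,u0:u1]=mask[v0:v1,u0:u1]; v,u=np.nonzero(m); return u.mean(),v.mean(),len(u)
red=(p[...,0]>120)&(p[...,1]<80)&(p[...,2]<80)
b=cen(red,(375,400,225,250)); ball=onplane(c,b[0],b[1],.147)
g=p.max(2)
k=cen(g<70,(318,342,217,240)); kn=onplane(c,k[0],k[1],.18)
wh=cen(g>170,(250,282,208,237)); df=onplane(c,wh[0],wh[1],.114)
pk=cen(g<60,(234,252,209,224)); pn=onplane(c,pk[0],pk[1],.145)
for n,a,q in(("ball",b,ball),("knob",k,kn),("dial",wh,df),("push",pk,pn)): print(n,np.round(a,1),q.round(4))
# rotor disc by depth
z=c["z_map"]; V,U=np.mgrid[:480,:640]; d=np.stack([(U-c["K"][0,2])/c["K"][0,0]*z,(V-c["K"][1,2])/c["K"][1,1]*z,z],-1)
X=(d-c["t"])@c["R"]
m=(np.abs(X[...,2]-.135)<.012)&(np.hypot(X[...,0]-kn[0],X[...,1]-kn[1])<.1)
cn=cv2.findContours(m.astype(np.uint8),0,2)[0]; cc=max(cn,key=cv2.contourArea); (u,v),r=cv2.minEnclosingCircle(cc); print("rotor",onplane(c,u,v,.138).round(4),r/470*1.26)
print("dists",np.linalg.norm((ball-kn)[:2]),np.linalg.norm((pn-kn)[:2]),np.linalg.norm((df-kn)[:2]))
for a,bb in((pn,ball),(pn,kn),(kn,ball),(df,kn)): e=(a-bb)[:2]; print(np.degrees(np.arctan2(e[1],e[0])))
for n,bx,zz in(("redvial",(278,294,270,286),.068),("violet",(331,347,274,290),.061),("pot",(298,315,170,188),.094)):
    print(n,onplane(c,(bx[0]+bx[1])/2,(bx[2]+bx[3])/2,zz).round(3))
cv2.imwrite("pics/crop1.png",cv2.resize(c["pixels"][160:300,220:410,::-1],None,fx=4,fy=4,interpolation=2))
E
```

```text
ball [386.7 235.5  39. ] [ 0.557  -0.1459  0.147 ]
knob [328.9 228.2 160. ] [0.5764 0.0086 0.18  ]
dial [264.3 232.7   3. ] [0.577  0.1848 0.114 ]
push [243.2 219.1  49. ] [0.6115 0.2374 0.145 ]
rotor [0.5785 0.0071 0.138 ] 0.0830031246428794
dists 0.15572501834030889 0.23147389475545374 0.1761365055506272
81.91210851183016
81.27314781569395
82.86190084954437
89.79616349985443
redvial [0.453 0.131 0.068]
violet [ 0.438 -0.018  0.061]
pot [0.729 0.066 0.094]
```

View pics/crop1.png

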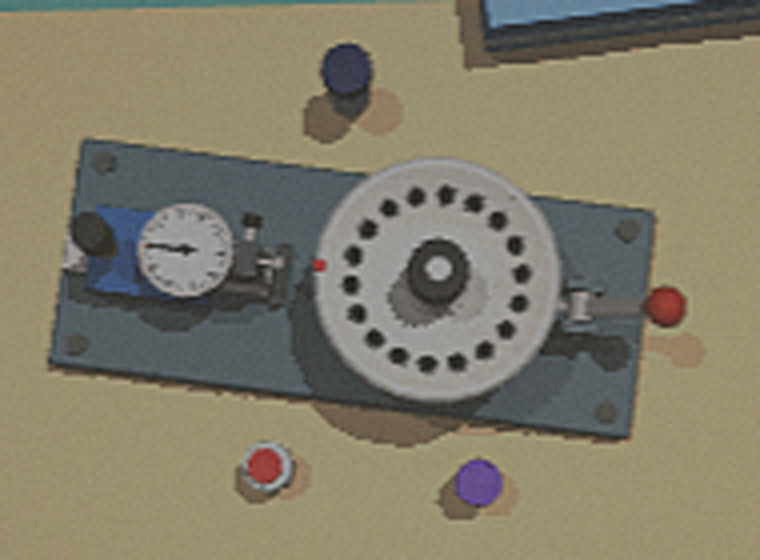

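Call:
{"method": "step_arm", "body": {
  "targets": [
    [1,[0,0,0],-8.5],
    [1,[-4.1,-1.2,0],0],
    [1,[-4.1,-1.2,0],0],
    [1,[-4.1,-1.2,0],0],
    [1,[-4.1,-1.2,0],0],
    [1,[-4.1,-1.2,0],0],
    [1,[-4.1,-1.2,0],0],
    [1,[-4.1,-1.2,0],0],
    [1,[-4.1,-1.2,0],0],
    [1,[-4.1,-1.2,0],0]
  ]
}}

```text
clock: 1.15
eef_pos: [0.5015, 0.3431, 0.3037]
ee_rot: [-0.222, -3.133, 0.0]
contact_force: [-0.7, 1.0, 0.5]
grip_width: -0.0002
```

Call:
{"method": "step_arm", "body": {
  "targets": [
    [1,[-4.1,-1.2,0],0],
    [1,[-4.1,-1.2,0],0],
    [1,[-4.1,-1.2,0],0],
    [1,[0,0,0],0],
    [1,[0,0,0],0]
  ]
}}

```text
clock: 1.65
eef_pos: [0.6173, 0.2904, 0.3028]
ee_rot: [-0.224, -3.132, 0.001]
contact_force: [-0.6, 0.9, 0.1]
grip_width: 0.0001
```

```bash
python3 - <<'E'
from h import *
s=manip.state(); print(s["eef_pos"],Ro.from_rotvec(s["ee_rot"]).as_matrix().round(3).tolist(),s["clock"],s["qpos"],s["contact_force"])
c=cams.capture("wrist"); save("w1",c["pixels"]); print(c["K"],(-c["R"].T@c["t"]),c["R"].round(2))
np.savez("w1",**{k:c[k] for k in("K","R","t","z_map")})
E
```

```text
[0.61727678 0.29040308 0.30278934] [[-0.99, 0.143, -0.002], [0.143, 0.99, -0.0], [0.002, -0.001, -1.0]] 1.65 [3.32598576e-01 6.07860089e-01 3.44001667e-01 1.30855018e+00
 1.87331102e-04 4.75689611e-01] [-0.60830568  0.90208378  0.05676452]
[[371.64829954   0.         322.21860335]
 [  0.         371.64829954 244.37522335]
 [  0.           0.           1.        ]] [0.54162064 0.30158431 0.37337011] [[ 0.14  0.99 -0.  ]
 [ 0.94 -0.14  0.3 ]
 [ 0.3  -0.04 -0.95]]
```

View pics/w1.png

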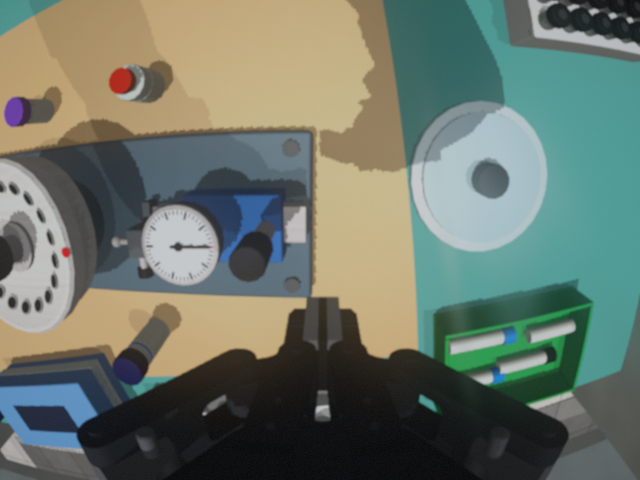

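```bash
python3 - <<'E'
from h import *
c=np.load("w1.npz"); s=manip.state(); R=Ro.from_rotvec(s["ee_rot"]).as_matrix(); S=np.array([.5785,.0065]);u=np.array([np.cos(np.radians(82)),np.sin(np.radians(82))])
for n,a in(("knobtop",(249,258,.150)),("dial",(180,245,.114)),("dot",(66,252,.138))):
    X=onplane(c,*a,fish=True); print(n,X.round(4),"along",(X[:2]-S)@u,"across",(X[:2]-S)@[u[1],-u[0]],"tool",(R.T@(X-s["eef_pos"])).round(4))
E
```

```text
knobtop [0.6141 0.2433 0.15  ] along 0.23947697120921357 across 0.0023043725980648544 tool [-0.0046 -0.0475  0.1533]
dial [0.6079 0.1813 0.114 ] along 0.1772282124934255 across 0.004812425942837188 tool [-0.0073 -0.1098  0.1893]
dot [0.5927 0.0869 0.138 ] along 0.08162421449723997 across 0.0028624045071774405 tool [-0.0055 -0.2054  0.1653]
```

The wrist view shows the push knob's top at (249,258), the dial at (180,245) reading 0, and the red dot at (66,252), about facing the plunger. The positions agree with the stand geometry to about 3 mm. I'll descend behind the knob and push.

Call:
{"method": "step_arm", "body": {
  "targets": [
    [1,[-0.3,0,3.7],0],
    [1,[0,0,3.7],0],
    [1,[0,0,3.7],0],
    [1,[0,-0.8,0],0],
    [1,[0,-0.8,0],0],
    [1,[0,-0.4,0],0],
    [1,[0,-0.4,0],0],
    [1,[0,-0.4,0],0],
    [1,[0,-0.4,0],0],
    [1,[0,-0.4,0],0]
  ]
}}

```text
clock: 2.7
eef_pos: [0.6154, 0.2554, 0.1944]
ee_rot: [0.221, 3.131, 0.002]
contact_force: [0.9, 1.8, 2.3]
grip_width: -0.0003
```

Call:
{"method": "step_arm", "body": {
  "targets": [
    [1,[0,-0.4,0],0],
    [1,[0,-0.4,0],0],
    [1,[0,-0.4,0],0],
    [1,[0,-0.2,0],0]
  ]
}}

```text
clock: 3.1
eef_pos: [0.6124, 0.2404, 0.1925]
ee_rot: [-0.223, -3.133, 0.001]
contact_force: [-0.3, -0.4, -0.5]
grip_width: 0.0
```

Call:
{"method": "step_arm", "body": {
  "targets": [
    [1,[0,-0.2,0],0],
    [1,[0,-0.2,0],0],
    [1,[0,-0.1,0],0],
    [1,[0,0,0],0]
  ]
}}

```text
clock: 3.5
eef_pos: [0.6121, 0.2376, 0.1928]
ee_rot: [0.22, 3.134, 0.004]
contact_force: [-0.0, 7.6, -1.9]
grip_width: 0.0001
```

```bash
python3 - <<'E'
from h import *
c=cams.capture("wrist"); save("w2",c["pixels"]); 
np.savez("w2",**{k:c[k] for k in("K","R","t","z_map")})
E
```

```text
(no output)
```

View pics/w2.png

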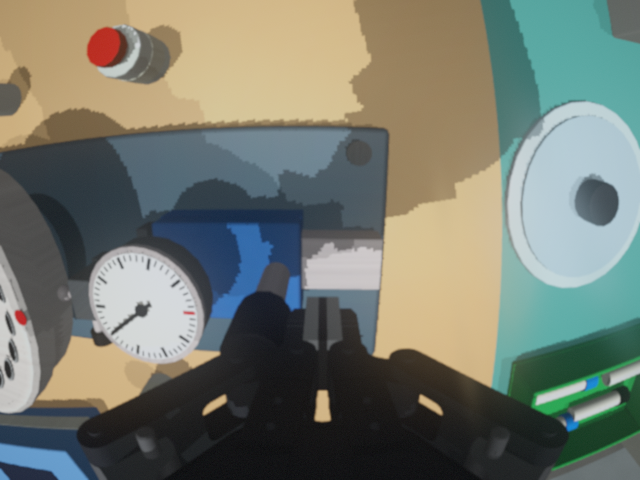

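The view shows the slide home: a 7.6 N stop reaction, and the needle at about (112,335) from centre (142,310), with the red tick at (190,313). That reads about 2.4 rad. Now I'll back off, rise and go above the rotor knob.

Call:
{"method": "step_arm", "body": {
  "targets": [
    [1,[0,1,0],0],
    [1,[0,1,0],0],
    [1,[0,0,-4],0],
    [-1,[0,0,-4],0],
    [-1,[0,0,-3],0],
    [-1,[0,-4.2,0],0],
    [-1,[0,-4.2,0],0],
    [-1,[0,-4.2,0],0],
    [-1,[0,-4.2,0],0],
    [-1,[0,-4.2,0],0]
  ]
}}

```text
clock: 4.55
eef_pos: [0.585, 0.0472, 0.3031]
ee_rot: [0.221, 3.133, -0.001]
contact_force: [0.4, 0.8, -0.1]
grip_width: 0.0855
```

Call:
{"method": "step_arm", "body": {
  "targets": [
    [-1,[0,-4.2,0],0],
    [-1,[0,0,0],0],
    [-1,[0,0,0],0]
  ]
}}

```text
clock: 4.85
eef_pos: [0.5795, 0.0062, 0.3031]
ee_rot: [0.225, 3.133, 0.0]
contact_force: [0.3, -0.4, 0.8]
grip_width: 0.0854
```

```bash
python3 - <<'E'
from h import *
s=manip.state(); print(s["eef_pos"],s["ee_rot"],s["qpos"],s["clock"],s["grip_width"])
c=cams.capture("wrist"); save("w3",c["pixels"]); 
np.savez("w3",**{k:c[k] for k in("K","R","t","z_map")})
E
```

```text
[0.57952456 0.00620512 0.30310418] [2.24659072e-01 3.13330822e+00 6.51822063e-05] [-1.15435529e-01  3.95438095e-01 -3.06967238e-03  1.17204991e+00
  5.20125631e-05  2.77200522e-02] 4.85 0.08543347486279022
```

View pics/w3.png

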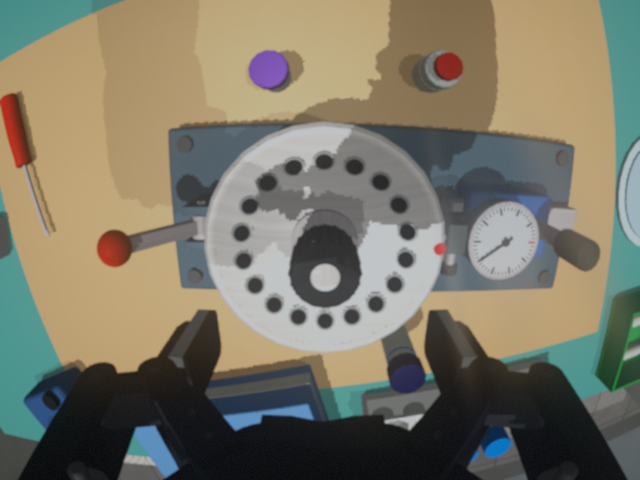

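The view shows the knob's top at (326,276), the dial at (503,240) with its needle at about 2.45 rad, and the red dot at (440,248).

```bash
cat >> h.py <<'E'
S=np.array([.5790,.0065]); YAW=np.radians(82); u=np.array([np.cos(YAW),np.sin(YAW)]); vx=np.array([u[1],-u[0]])
def proj(c,X):
    p=X@c["R"].T+c["t"]; r=np.linalg.norm(p[...,:2],axis=-1); th=np.arctan2(r,p[...,2]); k=th/np.maximum(r,1e-9)
    return p[...,0]*k*c["K"][0,0]+c["K"][0,2], p[...,1]*k*c["K"][1,1]+c["K"][1,2]
def needle(c,px,name,N=200,h=.045):
    """patch seen from above: image up = stand +y (zero tick), right = stand +x"""
    b=np.linspace(-h,h,N); A,B=np.meshgrid(b,-b)
    XY=S+.147*u+A[...,None]*vx+B[...,None]*u; X=np.dstack([XY,np.full((N,N),.114)])
    U,V=proj(c,X); P=cv2.remap(px,U.astype(np.float32),V.astype(np.float32),1)
    cv2.imwrite(f"pics/{name}.png",cv2.resize(P[:,:,::-1],None,fx=2,fy=2))
    g=P.max(2); w=((g>cv2.threshold(g,0,255,16)[0][0] if False else g>.6*np.percentile(g,95))&(P.min(2)>.45*np.percentile(g,95))).astype(np.uint8)
    w=cv2.morphologyEx(w,3,np.ones((5,5))); cn=max(cv2.findContours(w,0,2)[0],key=cv2.contourArea); hull=cv2.convexHull(cn)
    (cx,cy),ax,an=cv2.fitEllipse(hull); mm=N/(2*h)/1000
    a=np.radians(np.arange(0,360,.5)); rr=np.arange(7,19,.5)*mm
    prof=cv2.remap(P.max(2).astype(np.float32),(cx+np.outer(np.sin(a),rr)).astype(np.float32),(cy-np.outer(np.cos(a),rr)).astype(np.float32),1).mean(1)
    prof=cv2.GaussianBlur(np.r_[prof[-20:],prof,prof[:20]][None],(1,1),0)[0][20:-20]
    d=np.maximum(np.median(prof)-prof,0); i=d.argmax(); k=np.arange(-16,17); ww=d[(i+k)%720]; ww[ww<.3*d[i]]=0
    val=a[i]+np.radians(.5)*(ww*k).sum()/ww.sum()
    red=(P[...,0].astype(int)>1.6*P[...,1])&(np.hypot(*np.meshgrid(np.arange(N)-cx,np.arange(N)-cy))<30*mm)
    y,x=np.nonzero(red); ra=np.arctan2((x-cx),-(y-cy)) if len(x) else np.array([np.nan])
    return dict(val=val,zero=np.median(ra),reading=(val-np.median(ra))%6.2832,c=((cx-N/2)/mm,(N/2-cy)/mm),d=(ax[0]/mm,ax[1]/mm),nred=len(x))
E
python3 - <<'E'
from h import *
c=np.load("w3.npz"); px=cv2.imread("pics/w3.png")[:,:,::-1].copy(); s=manip.state()
X=onplane(c,326,276,.185,True); R=Ro.from_rotvec(s["ee_rot"]).as_matrix(); print(X,(R.T@(X-s["eef_pos"])).round(4))
print(needle(c,px,"n3"))
im=cv2.imread("pics/n3.png"); p2=cv2.imread("pics/w2.png")[:,:,::-1].copy(); print(needle(np.load("w2.npz"),p2,"n2"))
cv2.imwrite("pics/n23.png",np.hstack([im,cv2.imread("pics/n2.png")]))
E
```

```text
[0.58153399 0.00838782 0.185     ] [-0.0017  0.0015  0.118 ]
{'val': np.float64(3.344330515174726), 'zero': np.float64(nan), 'reading': np.float64(nan), 'c': (8.032231521606445, 16.25193099975586), 'd': (92.37503128051758, 142.4793685913086), 'nred': 0}
{'val': np.float64(5.269740849075237), 'zero': np.float64(-0.3017889603688007), 'reading': np.float64(5.571529809444038), 'c': (13.786262512207031, -5.3397056579589846), 'd': (75.92360916137694, 86.57770385742187), 'nred': 9}
```

View pics/n23.png

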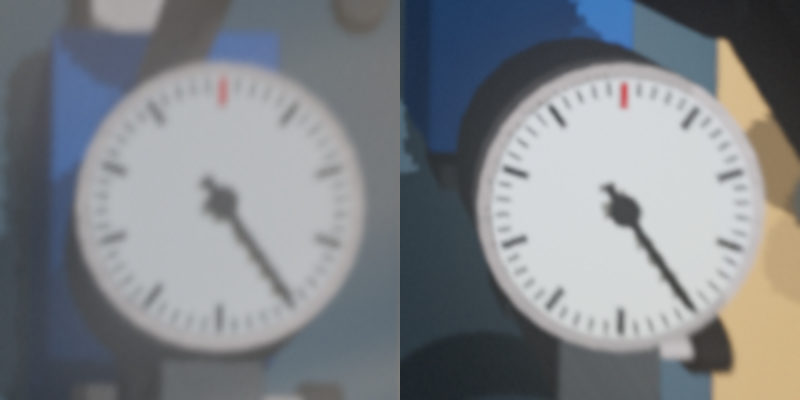

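```bash
python3 - <<'E'
t=open("h.py").read(); a=t.index("    g=P.max(2); w=("); b=t.index("    a=np.radians(np.arange"); 
t=t[:a]+"""    mm=N/(2*h)/1000
    H=cv2.HoughCircles(cv2.GaussianBlur(P.max(2),(5,5),0),cv2.HOUGH_GRADIENT,1.5,200,param1=60,param2=15,minRadius=int(29*mm),maxRadius=int(35*mm))[0][0]
    cx,cy=H[0],H[1]; ax=(H[2],H[2])
"""+t[b:]
t=t.replace(">1.6*P[...,1])&",">1.35*P[...,1])&(P[...,0].astype(int)>1.35*P[...,2])&")
open("h.py","w").write(t)
E
python3 - <<'E'
from h import *
for n in("w3","w2"):
    print(needle(np.load(n+".npz"),cv2.imread(f"pics/{n}.png")[:,:,::-1].copy(),"x"))
E
```

```text
{'val': np.float64(2.511480538153273), 'zero': np.float64(0.013100686304516284), 'reading': np.float64(2.4983798518487568), 'c': (np.float32(4.6124997), np.float32(-1.2375)), 'd': (np.float32(32.714996), np.float32(32.714996)), 'nred': 6}
{'val': np.float64(2.332552642856261), 'zero': np.float64(0.10087755927370023), 'reading': np.float64(2.2316750835825605), 'c': (np.float32(2.5874999), np.float32(-3.2624998)), 'd': (np.float32(29.744997), np.float32(29.744997)), 'nred': 32}
```

Call:
{"method": "step_arm", "body": {
  "targets": [
    [-1,[-0.15,0.15,4],0],
    [-1,[0,0,4.3],0],
    [-1,[0,0,0],0],
    [1,[0,0,0],0],
    [1,[0,0,0],0],
    [1,[0,0,0],0],
    [1,[0,0,0],0],
    [1,[0,0,0],0]
  ],
  "grip_force": 40
}}

```text
clock: 5.7
eef_pos: [0.5821, 0.0072, 0.2222]
ee_rot: [0.222, 3.13, -0.003]
contact_force: [-1.5, -3.0, 7.3]
grip_width: 0.0391
```

Gripped (39 mm). Turning and reading at intervals.

```bash
cat > rd.py <<'E'
import sys
from h import *
n=sys.argv[1]; c=cams.capture("wrist"); save(n,c["pixels"]); np.savez(n,**{k:c[k] for k in("K","R","t","z_map")})
s=manip.state(); R=Ro.from_rotvec(s["ee_rot"]).as_matrix(); r=needle(c,c["pixels"],"n_"+n)
print(n,"yaw",round(np.degrees(np.arctan2(R[1,1],R[0,1])),2),{k:np.round(np.array(v,float),3).tolist() for k,v in r.items()},"q6",s["qpos"][5],"F",np.round(s["contact_force"],1),s["eef_pos"].round(4),s["clock"],s["grip_width"])
E
python3 rd.py r0
```

```text
r0 yaw 81.87 {'val': 2.496, 'zero': 0.014, 'reading': 2.483, 'c': [4.612, -1.237], 'd': [32.04, 32.04], 'nred': 13.0} q6 0.029329340263711295 F [-1.7 -3.8  7.8] [0.5821 0.0071 0.2222] 5.75 0.039364999301065115
```

Call:
{"method": "step_arm", "body": {
  "targets": [
    [1,[0,0,0],8],
    [1,[0,0,0],8],
    [1,[0,0,0],8],
    [1,[0,0,0],8],
    [1,[0,0,0],8],
    [1,[0,0,0],0],
    [1,[0,0,0],0]
  ]
}}

```text
clock: 6.45
eef_pos: [0.5816, 0.0063, 0.2222]
ee_rot: [1.281, 2.864, -0.004]
contact_force: [-3.1, -7.7, 9.3]
grip_width: 0.0389
```

```bash
python3 rd.py r1
```

```text
r1 yaw 41.81 {'val': 2.947, 'zero': 0.088, 'reading': 2.858, 'c': [2.587, -2.587], 'd': [30.555, 30.555], 'nred': 32.0} q6 0.7276800782499891 F [-3.  -7.4  9.4] [0.5816 0.0063 0.2222] 6.5 0.03915135721736556
```

Call:
{"method": "step_arm", "body": {
  "targets": [
    [1,[0,0,0],8],
    [1,[0,0,0],8],
    [1,[0,0,0],8],
    [1,[0,0,0],8],
    [1,[0,0,0],8],
    [1,[0,0,0],0],
    [1,[0,0,0],0]
  ]
}}

```text
clock: 7.2
eef_pos: [0.5807, 0.006, 0.2222]
ee_rot: [2.184, 2.253, -0.004]
contact_force: [-7.1, -9.4, 12.7]
grip_width: 0.0392
```

```bash
python3 rd.py r2
```

```text
r2 yaw 1.8 {'val': 0.0, 'zero': nan, 'reading': nan, 'c': [4.612, -1.912], 'd': [31.905, 31.905], 'nred': 0.0} q6 1.425730150477423 F [-7.4 -9.3 13.5] [0.5806 0.006  0.2222] 7.25 0.03900345512257601
```

Call:
{"method": "step_arm", "body": {
  "targets": [
    [1,[0,0,0],8],
    [1,[0,0,0],8],
    [1,[0,0,0],8],
    [1,[0,0,0],8],
    [1,[0,0,0],8],
    [1,[0,0,0],0],
    [1,[0,0,0],0]
  ]
}}

```text
clock: 7.95
eef_pos: [0.5797, 0.0063, 0.2222]
ee_rot: [2.824, 1.371, -0.005]
contact_force: [-12.8, -9.1, 15.9]
grip_width: 0.0388
```

```bash
python3 rd.py r3; python3 -c "
import cv2,numpy as np
cv2.imwrite('pics/q.png',np.hstack([cv2.resize(cv2.imread(f'pics/n_r{i}.png'),(200,200)) for i in range(4)]))"
```

```text
r3 yaw -38.2 {'val': 3.188, 'zero': 0.004, 'reading': 3.184, 'c': [4.612, -1.912], 'd': [31.972, 31.972], 'nred': 34.0} q6 2.123928793902341 F [-12.5  -9.   16.8] [0.5797 0.0063 0.2222] 8.0 0.03932856892919194
```

View pics/q.png

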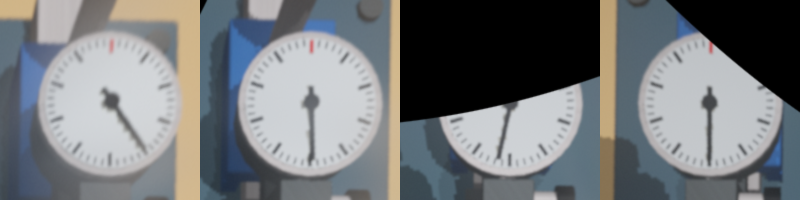

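The patches show needle readings of about 2.5, 3.1, 3.3 and 3.15 rad, so the high spot is near the third position. The Hough centre was off in the second patch, so I'll fix the dial centre at the consistent value and fit the cosine.

```bash
python3 - <<'E'
t=open("h.py").read(); a=t.index("    H=cv2.Hough"); b=t.index("    a=np.radians(np.arange")
t=t[:a]+"    cx,cy=N/2+4.6*mm,N/2+1.6*mm; ax=(0,0)\n"+t[b:]; t=t.replace("a=np.radians(np.arange(0,360,.5))","a=np.radians(np.arange(0,360,.5))").replace("    d=np.maximum(np.median(prof)-prof,0)","    d=np.maximum(np.median(prof)-prof,0); d[(a<.7)|(a>4.5)]=0")
t=t.replace("np.median(ra)","np.median(ra)").replace("mm=N/(2*h)/1000\n","mm=N/(2*h)/1000\n"); open("h.py","w").write(t)
E
cat > fit.py <<'E'
import sys
from h import *
from scipy.optimize import least_squares
Y={"r0":81.87,"r1":41.81,"r2":1.8,"r3":-38.2}
for a in sys.argv[1:]: k,v=a.split("="); Y[k]=float(v)
D=[]
for n in Y:
    r=needle(np.load(n+".npz"),cv2.imread(f"pics/{n}.png")[:,:,::-1].copy(),"n_"+n); D.append((Y[n],r["val"])); print(n,Y[n],round(r["val"],3),r["zero"])
D=np.array(D); 
for free in(0,1):
    f=lambda p:(p[1] if free else 2.49)+(p[2] if free else .9425)*np.cos(np.radians(D[:,0]-p[0]))-D[:,1]
    q=least_squares(f,[0,2.49,.94]); print(q.x.round(3),q.fun.round(3))
E
python3 fit.py
```

```text
r0 81.87 2.479 0.013999085440882962
r1 41.81 3.107 0.013632139953268957
r2 1.8 0.777 nan
r3 -38.2 3.187 0.004440184492148979
[-192.138    2.49     0.94 ] [ 0.077 -1.172  0.799 -1.544]
[18.834  3.843 -2.025] [ 0.445 -1.129  1.13  -0.446]
```

```bash
sed -i 's/(a<.7)|(a>4.5)/(a<1.4)|(a>4.0)/' h.py; python3 fit.py
```

```text
r0 81.87 2.479 0.013999085440882962
r1 41.81 3.107 0.013632139953268957
r2 1.8 3.372 nan
r3 -38.2 3.187 0.004440184492148979
[-6.408  2.49   0.94 ] [0.039 0.011 0.051 0.104]
[-1.911  2.372  1.008] [ 0.002 -0.006  0.006 -0.002]
```

Call:
{"method": "step_arm", "body": {
  "targets": [
    [1,[0,0,0],8],
    [1,[0,0,0],8],
    [1,[0,0,0],8],
    [1,[0,0,0],8],
    [1,[0,0,0],8],
    [1,[0,0,0],0],
    [1,[0,0,0],0]
  ]
}}

```text
clock: 8.7
eef_pos: [0.5792, 0.0071, 0.2222]
ee_rot: [3.123, 0.323, -0.004]
contact_force: [-15.3, -5.5, 18.1]
grip_width: 0.0392
```

```bash
python3 rd.py r4; python3 fit.py r4=-78.2
```

```text
r4 yaw -78.17 {'val': 2.608, 'zero': -0.004, 'reading': 2.612, 'c': [4.6, -1.6], 'd': [0.0, 0.0], 'nred': 33.0} q6 2.822046665822564 F [-15.6  -4.7  19.2] [0.5792 0.0071 0.2222] 8.75 0.039255706000348854
r0 81.87 2.479 0.013999085440882962
r1 41.81 3.107 0.013632139953268957
r2 1.8 3.372 nan
r3 -38.2 3.187 0.004440184492148979
r4 -78.2 2.608 -0.00386098467539589
[-2.405  2.49   0.94 ] [0.105 0.059 0.058 0.067 0.114]
[-1.83  2.37  1.01] [ 0.002 -0.006  0.007 -0.004  0.001]
```

Call:
{"method": "step_arm", "body": {
  "targets": [
    [1,[0,0,0],-8.5],
    [1,[0,0,0],-8.5],
    [1,[0,0,0],-8.5],
    [1,[0,0,0],-8.5],
    [1,[0,0,0],-8.5],
    [1,[0,0,0],-8.5],
    [1,[0,0,0],-8.5],
    [1,[0,0,0],-8.4],
    [1,[0,0,0],-8.4]
  ]
}}

```text
clock: 9.65
eef_pos: [0.5806, 0.006, 0.2222]
ee_rot: [2.249, 2.189, -0.004]
contact_force: [-7.3, -10.0, 12.6]
grip_width: 0.039
```

Call:
{"method": "step_arm", "body": {
  "targets": [
    [1,[0,0,0],0],
    [1,[0,0,0],0],
    [1,[0,0,0],0]
  ]
}}

```text
clock: 9.95
eef_pos: [0.5806, 0.006, 0.2222]
ee_rot: [2.255, 2.182, -0.005]
contact_force: [-8.6, -10.6, 13.1]
grip_width: 0.0389
```

```bash
python3 rd.py r5; python3 - <<'E'
from h import *
for i in range(6):
    p=cv2.imread(f"pics/r{i}.png")[:,:,::-1].astype(int); m=(p[...,0]>1.8*p[...,1])&(p[...,0]>1.8*p[...,2])&(p[...,0]>90)
    n,l,st,ce=cv2.connectedComponentsWithStats(m.astype(np.uint8))
    c=np.load(f"r{i}.npz"); U,V=c["K"][0,2],c["K"][1,2]
    for k in range(1,n):
        if 15<st[k,4]<400 :
            X=onplane(c,*ce[k],.138,True)[:2]-S
            if .065<np.hypot(*X)<.09: print(i,ce[k].round(1),st[k,4],"r",np.hypot(*X).round(4),"az from plunger",round(np.degrees(np.arctan2(X@-vx,X@u)),2))
E
```

```text
r5 yaw -1.89 {'val': nan, 'zero': nan, 'reading': nan, 'c': [4.6, -1.6], 'd': [0.0, 0.0], 'nred': 0.0} q6 1.4900340837295083 F [ -8.3 -10.6  12.9] [0.5806 0.006  0.2222] 10.0 0.038892782606564674
0 [484.2 295.4] 168 r 0.0812 az from plunger -1.71
1 [484.2 295.8] 174 r 0.0826 az from plunger -40.89
2 [483.6 295.9] 171 r 0.0825 az from plunger -79.55
3 [483.7 296.1] 164 r 0.0814 az from plunger -118.46
4 [484.3 296.1] 174 r 0.0798 az from plunger -158.05
5 [483.7 295.6] 164 r 0.0824 az from plunger -82.98h.py:29: RuntimeWarning: invalid value encountered in scalar divide
  val=a[i]+np.radians(.5)*(ww*k).sum()/ww.sum()
```

No slip: the dot keeps the same pixel in the tool's view throughout. Releasing and rising to check.

Call:
{"method": "step_arm", "body": {
  "targets": [
    [-1,[0,0,0],0],
    [-1,[0,0,0],0],
    [-1,[0,0,0],0],
    [-1,[0,0,0],0],
    [-1,[0,0,-4],0],
    [-1,[0,0,-4],0],
    [-1,[0,0,-3],0],
    [-1,[0,0,0],0],
    [-1,[0,0,0],0]
  ]
}}

```text
clock: 10.9
eef_pos: [0.5813, 0.008, 0.3302]
ee_rot: [2.255, 2.186, 0.001]
contact_force: [-0.3, -0.3, -0.5]
grip_width: 0.0853
```

```bash
python3 rd.py r6; python3 - <<'E'
from h import *
c=np.load("r6.npz"); p=cv2.imread("pics/r6.png")[:,:,::-1].astype(int); m=(p[...,0]>1.8*p[...,1])&(p[...,0]>1.8*p[...,2])&(p[...,0]>90)
n,l,st,ce=cv2.connectedComponentsWithStats(m.astype(np.uint8))
for k in range(1,n):
  if st[k,4]>15:
    for z in(.138,.15):
      X=onplane(c,*ce[k],z,True); Y=X[:2]-S; print(ce[k].round(1),st[k,4],z,X.round(4),"r",np.hypot(*Y).round(4),"az",round(np.degrees(np.arctan2(Y@-vx,Y@u)),2))
E
```

```text
r6 yaw -1.8 {'val': 3.379, 'zero': 0.004, 'reading': 3.374, 'c': [4.6, -1.6], 'd': [0.0, 0.0], 'nred': 18.0} q6 1.4901145068961872 F [-0.7 -0.2 -1.3] [0.5808 0.008  0.3292] 10.95 0.08559962316697241
[184.6  91.3] 472 0.138 [0.4868 0.1212 0.138 ] r 0.1472 az 46.8
[184.6  91.3] 472 0.15 [0.4912 0.1196 0.15  ] r 0.1431 az 45.81
[425.8 237.3] 74 0.138 [0.6611 0.0054 0.138 ] r 0.0821 az -82.78
[425.8 237.3] 74 0.15 [0.6576 0.0091 0.15  ] r 0.0786 az -80.14
[300.4 403.4] 491 0.138 [ 0.5576 -0.1516  0.138 ] r 0.1595 az -179.7
[300.4 403.4] 491 0.15 [ 0.5589 -0.1408  0.15  ] r 0.1486 az -179.79
```

View pics/r6.png

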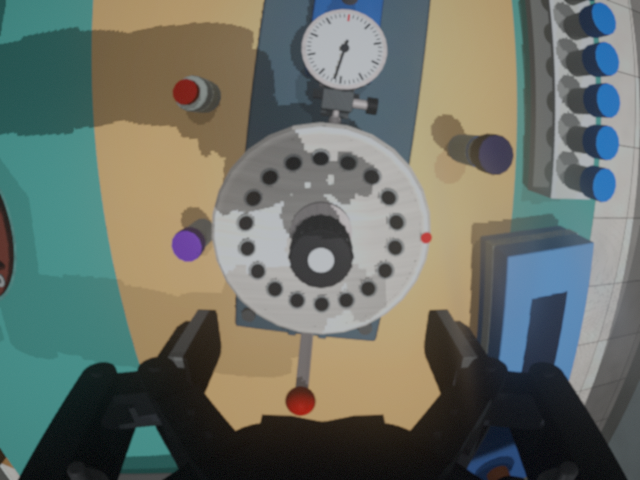

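The view shows the needle at (336,80) from the hub (344,47), reading 3.374, which matches the fitted peak of 3.38. The dot is at (426,237), azimuth -82.8°, unchanged by the release. The lever ball is at (300,403). Next I'll close the fingers, turn the camera side away from the rotor, and go above the ball.

Call:
{"method": "step_arm", "body": {
  "targets": [
    [1,[0,0,0],-8.4],
    [1,[0,0,0],-8.4],
    [1,[0,0,0],-8.4],
    [1,[0,0,0],-8.4],
    [1,[0,0,0],-8.4],
    [1,[0,0,0],-8.4],
    [1,[0,0,0],-8.4],
    [1,[0,0,0],-8.4],
    [1,[0,0,0],-8.4],
    [1,[0,0,0],-8.4]
  ]
}}

```text
clock: 11.95
eef_pos: [0.5804, 0.008, 0.3282]
ee_rot: [-0.204, -3.132, -0.0]
contact_force: [-0.3, -0.8, 0.2]
grip_width: -0.0
```

Call:
{"method": "step_arm", "body": {
  "targets": [
    [1,[0.1,-3.8,0],0],
    [1,[0,-3.8,0],0],
    [1,[0,-3.8,0],0],
    [1,[0,-3.8,0],0],
    [1,[0,0,3],0],
    [1,[0,0,3],0],
    [1,[0,0,2],0],
    [1,[0,0,0],0],
    [1,[0,0,0],0]
  ]
}}

```text
clock: 12.85
eef_pos: [0.559, -0.1424, 0.2494]
ee_rot: [-0.214, -3.133, -0.001]
contact_force: [0.2, -0.1, 0.2]
grip_width: 0.0
```

```bash
python3 - <<'E'
from h import *
s=manip.state(); e=s["eef_pos"]; Y=e[:2]-S; print(e,"along",Y@u,"across",Y@vx,"tip z",e[2]-.073,s["ee_rot"],s["contact_force"])
c=cams.capture("wrist"); save("b1",c["pixels"]); p=c["pixels"].astype(int)
m=(p[...,0]>1.8*p[...,1])&(p[...,0]>1.8*p[...,2])&(p[...,0]>90)
n,l,st,ce=cv2.connectedComponentsWithStats(m.astype(np.uint8))
for k in range(1,n):
  if st[k,4]>60: X=onplane(c,*ce[k],.15,True); Y=X[:2]-S; print(ce[k],st[k,4],"along",Y@u,"across",Y@vx)
E
```

```text
[ 0.55902002 -0.14235955  0.24943968] along -0.15019153520542308 across 0.000931705153996606 tip z 0.17643968031224339 [-2.13554759e-01 -3.13269110e+00 -8.54275099e-04] [ 0.19745303 -0.06033434  0.2346555 ]
[ 77.38903127 108.13326499] 1951 along -0.2779433464985159 across -0.09577958025339124
[622.84198113  90.03537736] 424 along 0.021717359427184876 across -0.11504387451448667
[312.52314815 279.71296296] 1512 along -0.15460789725849142 across -0.003311979418576991
[545.96 379.52] 75 along 0.0009453952264878551 across 0.07295731392836541
```

Call:
{"method": "step_arm", "body": {
  "targets": [
    [1,[0,-0.3,1.6],0],
    [1,[0,-0.55,0.6],0],
    [1,[0,-0.55,0.6],0],
    [1,[0,-0.5,0.7],0],
    [1,[0,-0.5,0.7],0],
    [1,[0,-0.35,0.7],0],
    [1,[0,-0.35,0.7],0],
    [1,[0,-0.25,0.75],0],
    [1,[0,-0.2,0.75],0],
    [1,[0,-0.1,0.5],0]
  ]
}}

```text
clock: 13.9
eef_pos: [0.5549, -0.1805, 0.1749]
ee_rot: [0.216, 3.132, -0.003]
contact_force: [-0.6, -1.6, 2.7]
grip_width: 0.0001
```

Call:
{"method": "step_arm", "body": {
  "targets": [
    [1,[0,-0.05,0.5],0],
    [1,[0,0,0.3],0],
    [1,[0,0,0.2],0],
    [1,[0,0,0],0]
  ]
}}

```text
clock: 14.3
eef_pos: [0.5546, -0.1791, 0.1639]
ee_rot: [0.213, 3.134, -0.0]
contact_force: [0.9, -1.3, 2.3]
grip_width: -0.0
```

Call:
{"method": "step_arm", "body": {
  "targets": [
    [1,[0,0,0.3],0],
    [1,[0,0,0.2],0],
    [1,[0,0,0],0]
  ]
}}

```text
clock: 14.6
eef_pos: [0.5549, -0.1792, 0.1625]
ee_rot: [0.213, 3.132, -0.002]
contact_force: [-10.6, 1.5, 39.6]
grip_width: 0.0001
```

Hard stop at tip height 0.0895 m (ball top 0.091 m when locked). Retreating and checking.

Call:
{"method": "step_arm", "body": {
  "targets": [
    [1,[0,0,-0.5],0],
    [1,[0,0,-4],0],
    [1,[0,0,-4.5],0],
    [1,[0,0,-4.5],0],
    [1,[0,4,-3],0],
    [1,[0,5,0],0],
    [1,[0,5,0],0],
    [1,[0,0,0],0],
    [1,[0,0,0],0]
  ]
}}

```text
clock: 15.5
eef_pos: [0.5731, -0.0388, 0.3235]
ee_rot: [-0.209, -3.134, -0.001]
contact_force: [0.2, -0.4, 0.8]
grip_width: 0.0001
```

```bash
python3 rd.py f1; python3 - <<'E'
from h import *
c=np.load("f1.npz"); p=cv2.imread("pics/f1.png")[:,:,::-1].astype(int); m=(p[...,0]>1.8*p[...,1])&(p[...,0]>1.8*p[...,2])&(p[...,0]>90)
n,l,st,ce=cv2.connectedComponentsWithStats(m.astype(np.uint8))
for k in range(1,n):
  if st[k,4]>15:
    for z in(.138,.08):
      X=onplane(c,*ce[k],z,True); Y=X[:2]-S; print(ce[k].round(1),st[k,4],z,"r",np.hypot(*Y).round(4),"az",round(np.degrees(np.arctan2(Y@-vx,Y@u)),2))
save("top1",cams.capture("top")["pixels"])
a=cv2.imread("pics/top0.png")[160:300,140:460]; b=cv2.imread("pics/top1.png")[160:300,140:460]
cv2.imwrite("pics/cmp.png",cv2.resize(np.vstack([a,b]),None,fx=2,fy=2))
E
```

```text
f1 yaw 82.27 {'val': 3.368, 'zero': 0.014, 'reading': 3.355, 'c': [4.6, -1.6], 'd': [0.0, 0.0], 'nred': 7.0} q6 -0.06209879137200005 F [0.  0.2 0.2] [ 0.5731 -0.04    0.3235] 15.55 0.00032511151790635945
[487.4  77. ] 427 0.138 r 0.142 az 59.2
[487.4  77. ] 427 0.08 r 0.1656 az 53.04
[ 48.5 120.8] 1119 0.138 r 0.289 az 159.77
[ 48.5 120.8] 1119 0.08 r 0.339 az 161.89
[168.6 218.8] 508 0.138 r 0.1612 az 174.97
[168.6 218.8] 508 0.08 r 0.1866 az 179.97
[389.8 335.1] 62 0.138 r 0.0827 az -82.87
[389.8 335.1] 62 0.08 r 0.12 az -78.96
```

View pics/f1.png

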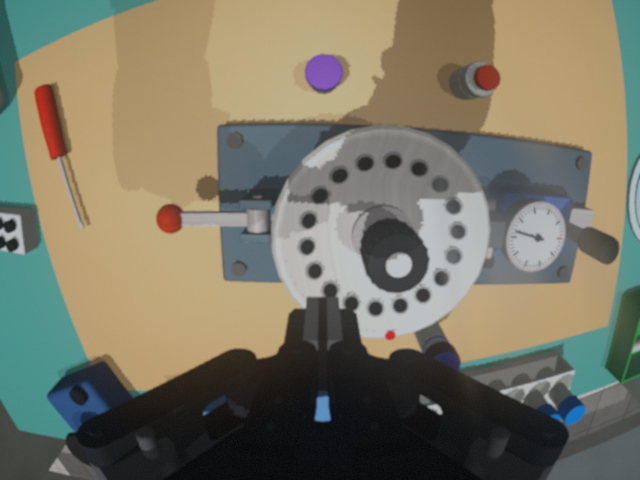

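View pics/cmp.png

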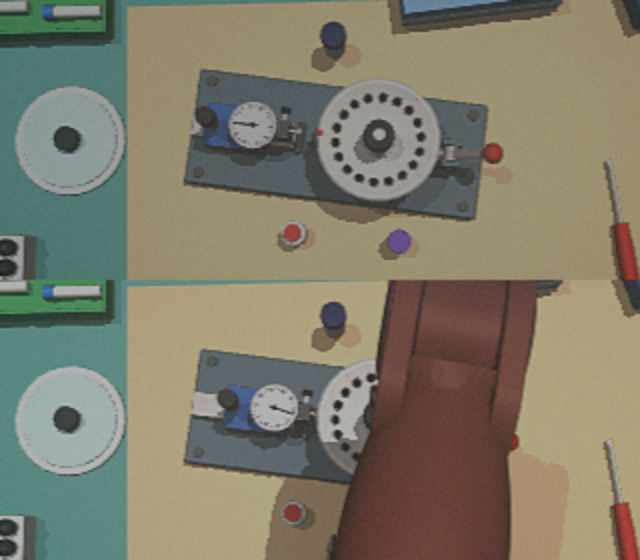

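The wrist view shows the ball at (169,219). At 0.08 m height that is 187 mm from the axis, so the brake is locked. The red dot is at (390,335), still at -82.9°, and the needle reads about 3.36. The vials and pot stand where they were.

```bash
python3 -c "
from bench import workorder; print(workorder.close_job())"
```

```text
the job is handed in; nothing more can be done
None
```

The slide is fully home, the rotor is at its highest reading with the brake locked, and the job is handed in at about 15.6 s of the 72 s allowed.

- **Slide:** I pushed it with closed fingers until it stopped firmly, with about 7.6 N back on the tool. The dial then read about 2.5 rad.
- **High spot:** I took five needle readings over 160° of rotor turn and fitted a cosine, with errors of at most 0.007 rad. The peak came out at 3.38 rad, with the red dot about 83° clockwise of the plunger. The knob did not slip in the grip.
- **Rotor left there:** the needle read 3.37 rad after I let go, and 3.36 rad after braking. The red dot stayed at -82.8° to -82.9° throughout.
- **Brake:** I pressed it to its hard stop. The ball was then 187 mm from the spindle axis, which is the locked position. The push at the stop briefly reached 39.6 N, from the fingertips; that is just under the 40 N limit set for the arm and gripper body.

**Checks that disagreed or were incomplete:**
- The fit gave an amplitude of 1.01 rad and a mean of 2.37 rad, against the stated 0.94 and about 2.5. The readings were symmetric about the peak, so its position should still hold. I did not turn the other 200° of the circle.
- In the final wrist view both vials and the pot were standing in place. The lid looked unmoved in the overhead view, where the arm hid part of the scene. I did not measure any of them again.

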